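# Slide the dressing stick under the leaf spring of the truing cradle

### The job

Load the tan dressing stick into the green truing cradle: with the fingertips press its brown sled firmly down at the bare grooved pad behind the stone, so that the sprung bed sinks, and keeping it pressed down push it along so that the nose of the stone passes under the blue leaf spring, until the sled is fully home against the end stop. Then let go and move clear, so that the leaf spring holds it. Do not lift the sled or touch the leaf spring, and leave the red lever and everything else on the bench where it is.

Things in the scene. Friction and masses are not known exactly. Their poses are not given: they have to be found in the camera images.
- cradle: Green truing cradle, bolted down, base 340 x 100 x 12 mm (X -155 to +185). Origin on the bench top under the channel's centre line; +X is the slide direction (towards spring and end stop), Z up. Two steel fences, 47 mm apart inside, tops 44 mm high, guide the sled. At X 150, Y +-42 two posts 94 mm high carry the leaf spring's hinge pin.
- sled: Loose sled, 0.3 kg: brown shoe 160 x 44 x 16 mm (X, Y, Z) with the tan stone bonded on top. Origin: centre of its underside; +X towards the nose. It starts on the bed between the fences, parallel to the cradle, nose 10 to 50 mm short of the spring, and slides easily (friction about 0.2). Behind the stone, X -80 to -30, its top is a bare grooved pad.
- stone_rear (a point): Middle of the flat upright rear face of the stone (34 mm wide, 18 mm high), sled X -30: a fingertip on the pad pushes against it. The stone runs on to X +78, its top 34 mm above the sled's underside, the top front edge bevelled (5 mm high, 8 mm long).
- thumb_pad (a point): Middle of the top of the bare grooved pad, 25 mm behind the stone's rear face. 56 mm above the bench when the bed is up, 46 mm when it is fully down.
- nose (a point): Middle of the front face of the sled's shoe. Fully home, it touches the end stop (point stop_face).
- stop_face (a point): Middle of the end stop's face that the nose must meet, cradle X 130, height 56 mm; the stop is 60 mm wide, its top 66 mm high.
- leaf_lip (a point): Lower edge of the blue leaf spring's turned-down lip, 34 mm wide, cradle X 75, 62.5 mm high at rest. With the bed up the stone's top is at 74 mm and its nose butts on the lip, blocked; with the bed pressed nearly fully down the lip rides up the bevel and drags on the stone. The leaf, top 79 mm high, runs from here to the posts.
- leaf (a joint): Lift of the leaf spring, rad, 0 at rest, about 0.05 with the stick held under it (lip raised some 4 mm). About 3 N at the lip to start, plus 1.4 N per mm.
- bed (a joint): How far the sprung bed under the sled is pressed down, m: 0 up (its top 40 mm above the bench), 0.010 fully down on its stop (30 mm). With the sled on it about 4 N starts it down and about 10 N takes it fully down; it springs back when let go. Bed: cradle X -137 to +125.
- obsidian: Black lumpy obsidian piece, about 80 mm across and 45 mm high. Origin at its underside. Leave alone.
- spare_stick: Grey spare dressing stick, 110 x 24 x 18 mm. Origin at its underside. Leave alone.
- dop: Copper dop standing on its 32 mm head, 62 mm high. Origin at its underside. Leave alone.
- bowl: White ceramic bowl, 110 mm wide, 45 mm high. Origin at its underside. Leave alone.
- brush: Cleaning brush lying flat. Leave alone.
- grit_jar: Amber glass jar, 56 mm wide, 75 mm high. Origin at its underside. Leave alone.
- pan_lever_tip (a point): Tip of the red lever of the splash pan, at the left of the bench. Leave alone.
Things that resemble listed ones, but are neither listed nor needed, are in the scene too. Several things have the shape of the sled; the one meant has the colours described above.

How it is judged:
On the way:
1. the nose passes under the leaf spring's lip while the robot presses the sled down on its bed (x of nose in the frame of cradle between 0.08 and 0.115 m and value of joint bed above 0.005 m and contact force between the fingers and sled above 3 N), for 0.05 s.
At the end, for the whole second after the job is handed in: The sled's nose is within 5 mm of the end stop, the sled lies flat and straight in the channel at rest, and the raised leaf spring presses on it (more than 2 N, leaf lifted more than 0.02 rad, bed still down more than 4 mm) (x of nose in the frame of stop_face above -0.005 m and value of joint leaf above 0.02 rad and value of joint bed above 0.004 m and contact force between leaf and sled above 2 N and angle between the x axis of sled and the x axis of cradle, either way round below 0.06 rad and angle between sled's own z axis and vertical below 0.06 rad and linear speed of sled below 0.01 m/s); the robot touches nothing.
It fails at once if the sled is lifted or tipped out of the cradle (height (world z) of sled above 0.048 m or angle between sled's own z axis and vertical above 0.2 rad).
It fails at once if the robot touches the leaf spring (contact force between any of the fingers, the arm and leaf above 1 N).
It fails at once if a bystander is moved more than 20 mm (distance of any of obsidian, spare_stick, dop, bowl, brush, grit_jar, pan_lever_tip from where it was at the start of the episode above 0.02 m).
It also fails if it takes over 38 s, if anything falls off the work surface, if the arm or the gripper's body presses on something with over 40 N, if the wrist force passes 120 N, or if a joint passes its speed limit or range.

### The arm

A 7-joint arm with a two-finger parallel gripper is mounted at the origin on the work surface. World frame = base frame: x ahead of the robot, y to its left, z up, the work surface at z = 0. Lengths are in m, angles in rad, forces in N, time in s.
With the tool pointing down it reaches from about 0.4 to 0.875 m from the base axis. Payload 19.3 kg.
Tool frame: the origin (TCP) lies at the very end of the fingers, on their centre line; the grasp point (between the pads) lies 19 mm behind it; z points along the fingers, x is the direction in which the jaws open and shut, and the axes are right-handed (so a half turn about z gives the same grasp; the last joint's range is limited). The gripper opens to 85 mm and grips with 20 to 120 N. Pads are 22 mm wide; open, the fingers measure 114 mm over their backs; the gripper's body (76 mm by 85 mm) begins 54 mm behind the grasp point. The pads swing forward as they close: fully open they stand 13 mm farther back than shut.
Start: joints at [1.141, 0.521, -0.036, 1.599, 0.021, 1.021, -0.113], TCP at [0.22, -0.585, 0.231] pointing down, gripper open.
Joint ranges: [-2.91, 2.91], [-0.3, 2.13], [-1.5, 1.42], [0.17, 2.43], [-1.26, 4.41], [0.16, 1.93], [-2.52, 2.52]. Speed limits (rad/s): [1.89, 1.89, 2.39, 2.39, 3.01, 3.01, 3.01].

### API

Orientations are given as [roll, pitch, yaw] about the fixed x, y, z axes, in that order (R = Rz(yaw) Ry(pitch) Rx(roll)).
In Python, from workcell import bot gives the robot as it stands.
- The arm moves only by the tool jog_arm, never from a script. Its argument "increments" is a list of rows, each an object of numbers: "wx", "wy", "wz": the turn, a rotation vector about the tool's x, y, z in degrees; "x", "y", "z": the shift along the tool's x, y, z in cm; "claw": the opening in per cent of the stroke, from 0 (shut) to 100 (fully open). A call has 1 to 10 rows; each row is the pose to reach, as a shift and turn from the pose measured when the call began, along the tool's axes at that moment; what a row does not reach only later rows make up. A row lasts 1/8 s, in which the tool goes at most 62.5 mm and 10.7 degrees, less where a joint would pass 70% of its speed; a pose out of reach is approached as far as the arm can. A call with a gripper value outside its range is refused whole. The fingers move at their own pace and stop on an object; "squeeze" is the grip in N (left out, the last holds). Time passes only in rows, so rows that repeat a pose let the fingers close. It gives the time, the measured TCP pose, the force and the opening at its end, in the units of the state.
- bot.observe(): the state, without advancing time (a new reading comes with each control period).
- bot.grab_frame(name): name is "scene" or "side" or "wrist"; returns a dict with "pixels" (384x512x3 uint8, red, green, blue), "fov_y" (degrees; the focal length in pixels is half the picture's height over the tangent of half this angle, whatever the lens; pixels are square), "cx", "cy" (the principal point, pixels), "origin" and "orientation" of the camera in the world. Camera axes: x right, y down, z forward; pixel columns grow to the right and rows downward; lengths in m; the calibration is good to about 2 mm. A picture is of the moment at which its call begins. There is no depth.
- bot.job_done(): hands the job in, once; it reports no verdict.
The state is a dict: "clock": time; "qpos": joint angles; "qd": joint speeds; "joint_efforts": joint torques, N m; "position": TCP position; "tool_rot": TCP orientation; "force": force on the tool from outside, world axes, zero at the start; "moment": the same for the moment, N m; "grip_width": finger opening in m.
Only numpy, scipy, OpenCV 4.12 (cv2) and the standard library are available. Lean on these libraries where they do the work, as an engineer would, in place of code of your own. Each camera call takes 0.05 s, during which the arm holds its last target.

## Working session

There is one attempt and no reset: what is moved stays moved. The work goes in short steps, Python scripts to look and compute and a tool call to move; the robot and the scene stay as the last step left them, time stands still between calls to the robot, and variables do not carry over. Pictures are saved under pics/ and viewed, and the job is handed in when it is done.

Besides the shell and the picture viewer there is one more tool, called as name(argument=value, ...) on one line, values as JSON. jog_arm: Moves the arm, as the interface text tells. Its arguments: {"type":"object","properties":{"increments":{"type":"array","items":{"type":"object","properties":{"wx":{"type":"number"},"wy":{"type":"number"},"wz":{"type":"number"},"x":{"type":"number"},"y":{"type":"number"},"z":{"type":"number"},"claw":{"type":"number"}}}},"squeeze":{"type":"number"}},"required":["increments"]}

```bash
mkdir -p pics; python3 - <<'E'
from workcell import bot
import cv2,pickle
s=bot.observe();print({k:s[k] for k in('clock','position','tool_rot','force','grip_width')})
for n in('scene','side','wrist'):
    f=bot.grab_frame(n);pickle.dump(f,open(f'f_{n}0.pkl','wb'))
    cv2.imwrite(f'pics/{n}0.png',f['pixels'][:,:,::-1]);print(n,f['fov_y'],f['cx'],f['cy'],f['origin'],f['orientation'])
E
```

```text
{'clock': 0.0, 'position': array([ 0.2199034 , -0.58466147,  0.230718  ]), 'tool_rot': array([ 3.14149202e+00,  1.17049808e-03, -1.21097752e+00]), 'force': array([ 0.08463587,  0.74169918, -0.69014037]), 'grip_width': 0.08511093194052156}
scene 49.66079849821859 246.48279154679835 189.6765605234853 [1.21888322 0.55247933 0.99519799] [-2.36665413e+00 -3.95381403e-04  2.23672674e+00]
side 54.63239387672096 248.2450539793406 187.72599832605462 [0.09997086 0.67790831 0.78663661] [-2.29096440e+00  1.78452153e-03 -2.59735769e+00]
wrist 59.70868021241389 251.98070584762908 196.13052790830545 [ 0.29467531 -0.55861087  0.37423443] [ 2.82208657e+00  2.45757328e-04 -1.21136158e+00]
```

View pics/scene0.png

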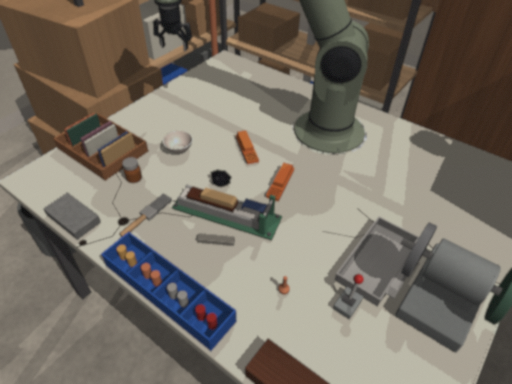

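View pics/side0.png

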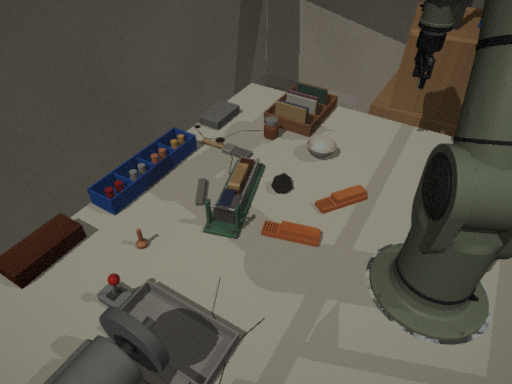

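View pics/wrist0.png

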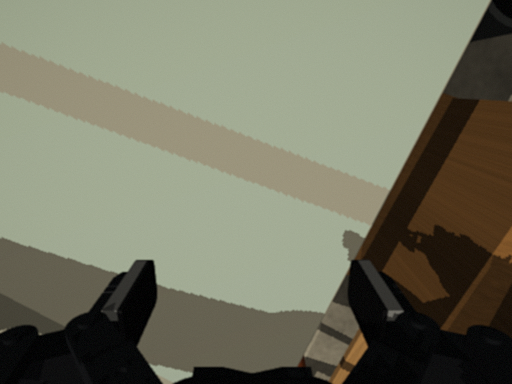

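Scene view: the cradle is at about (230,210), with its posts at the right end (270,215). Side view: the cradle is at about (237,195), with its posts at the bottom. I'll zoom in on both.

```bash
python3 - <<'E'
import cv2
a=cv2.imread('pics/scene0.png')[175:245,165:295];cv2.imwrite('pics/sc_z.png',cv2.resize(a,None,fx=6,fy=6,interpolation=cv2.INTER_CUBIC))
a=cv2.imread('pics/side0.png')[145:245,190:280];cv2.imwrite('pics/si_z.png',cv2.resize(a,None,fx=6,fy=6,interpolation=cv2.INTER_CUBIC))
E
```

```text
(no output)
```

View pics/sc_z.png

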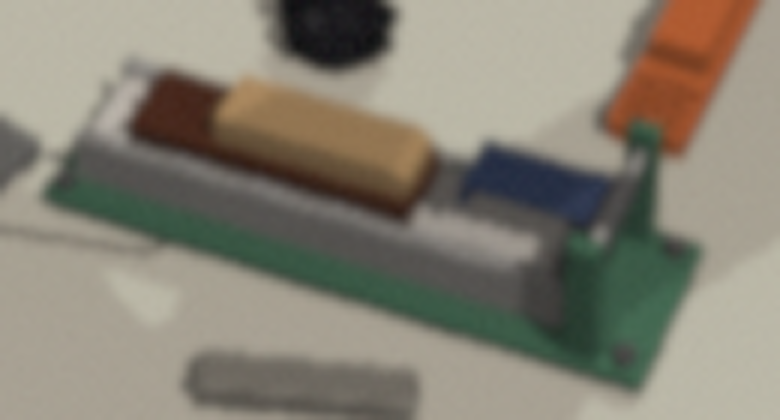

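View pics/si_z.png

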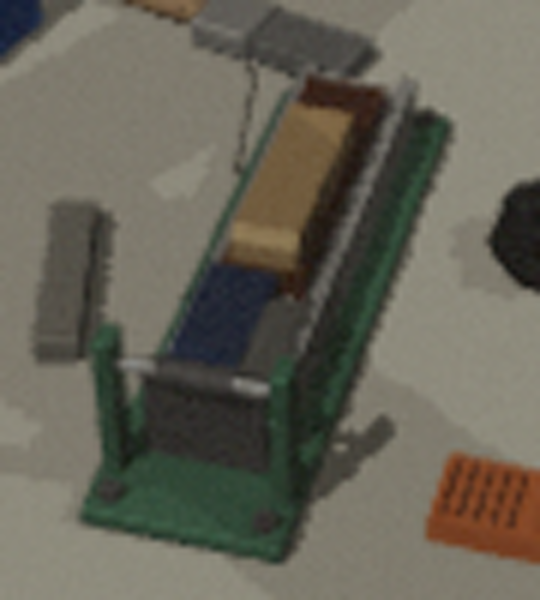

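Both zooms show the base corners, post tops and stone edges clearly. I'll cast those points to the bench frame.

```bash
cat > h.py <<'E'
import numpy as np,pickle
from scipy.spatial.transform import Rotation as R
def ray(f,u,v):
    h,w=f['pixels'].shape[:2]; fl=h/2/np.tan(np.radians(f['fov_y'])/2)
    d=np.array([(u-f['cx'])/fl,(v-f['cy'])/fl,1.]); return np.array(f['origin']),R.from_euler('xyz',f['orientation']).as_matrix()@d
def plane(f,u,v,z):
    o,d=ray(f,u,v); return o+d*(z-o[2])/d[2]
def proj(f,p):
    h,w=f['pixels'].shape[:2]; fl=h/2/np.tan(np.radians(f['fov_y'])/2)
    c=R.from_euler('xyz',f['orientation']).as_matrix().T@(np.asarray(p)-f['origin']); return c[:2]/c[2]*fl+[f['cx'],f['cy']]
E
python3 - <<'E'
from h import *
np.set_printoptions(precision=4,suppress=True)
a=pickle.load(open('f_scene0.pkl','rb'));b=pickle.load(open('f_side0.pkl','rb'))
S=lambda x,y,z:plane(a,165+x/6,175+y/6,z)[:2]
T=lambda x,y,z:plane(b,190+x/6,145+y/6,z)[:2]
print('base', [S(*p,.012) for p in((45,190),(638,378),(700,248))],[T(*p,.012) for p in((85,512),(283,548),(450,118))])
print('posts',[S(*p,.094) for p in((645,125),(583,242))],[T(*p,.094) for p in((107,330),(283,363))])
print('stone rear top',[S(*p,.074) for p in((240,80),(215,112))],[T(*p,.074) for p in((297,105),(355,112))])
print('shoe rear top',[S(*p,.056) for p in((165,72),(135,110))],[T(*p,.056) for p in((306,75),(387,88))])
print('stone nose',[T(*p,.069) for p in((225,258),(300,268))],[S(*p,.056) for p in ((408,193),)])
E
```

```text
base [array([ 0.6669, -0.1806]), array([0.5741, 0.1405]), array([0.4852, 0.1162])] [array([0.5703, 0.1414]), array([0.4794, 0.1124]), array([ 0.571 , -0.2078])]
posts [array([0.4968, 0.0848]), array([0.5778, 0.1065])] [array([0.5778, 0.1033]), array([0.4978, 0.0802])]
stone rear top [array([ 0.5846, -0.1098]), array([ 0.6096, -0.1044])] [array([ 0.6076, -0.1052]), array([ 0.5784, -0.1158])]
shoe rear top [array([ 0.5924, -0.1581]), array([ 0.6226, -0.1511])] [array([ 0.6306, -0.1504]), array([ 0.5866, -0.1631])]
stone nose [array([0.5759, 0.0112]), array([ 0.5407, -0.0015])] [array([ 0.5793, -0.0017])]
```

jog_arm(increments=[{"x":-3,"y":-5.2,"wz":-9,"claw":0},{"x":-6,"y":-10.4,"wz":-18,"claw":0},{"x":-9,"y":-15.6,"wz":-27,"claw":0},{"x":-12,"y":-20.8,"wz":-36,"claw":0},{"x":-15,"y":-26,"wz":-45,"claw":0},{"x":-18,"y":-31.2,"wz":-54,"claw":0},{"x":-21,"y":-36.4,"wz":-63,"claw":0},{"x":-24,"y":-41.6,"wz":-72,"claw":0},{"x":-27,"y":-46.8,"wz":-80,"claw":0},{"x":-29.7,"y":-51.8,"wz":-85.4,"claw":0}], squeeze=40)

```text
schema error: expected keys wx, wy, wz, x, y, z, claw
```

jog_arm(increments=[{"x":-3,"y":-5.2,"z":0,"wx":0,"wy":0,"wz":-9,"claw":0},{"x":-6,"y":-10.4,"z":0,"wx":0,"wy":0,"wz":-18,"claw":0},{"x":-9,"y":-15.6,"z":0,"wx":0,"wy":0,"wz":-27,"claw":0},{"x":-12,"y":-20.8,"z":0,"wx":0,"wy":0,"wz":-36,"claw":0},{"x":-15,"y":-26,"z":0,"wx":0,"wy":0,"wz":-45,"claw":0},{"x":-18,"y":-31.2,"z":0,"wx":0,"wy":0,"wz":-54,"claw":0},{"x":-21,"y":-36.4,"z":0,"wx":0,"wy":0,"wz":-63,"claw":0},{"x":-24,"y":-41.6,"z":0,"wx":0,"wy":0,"wz":-72,"claw":0},{"x":-27,"y":-46.8,"z":0,"wx":0,"wy":0,"wz":-80,"claw":0},{"x":-29.7,"y":-51.8,"z":0,"wx":0,"wy":0,"wz":-85.4,"claw":0}], squeeze=40)

```text
clock: 1.4
position: [0.6012, -0.1227, 0.231]
tool_rot: [-3.141, 0.0, 0.283]
force: [0.1, -1.6, -1.0]
grip_width: 0.0
```

```bash
python3 - <<'E'
from workcell import bot
from h import *
import cv2
f=bot.grab_frame('wrist');pickle.dump(f,open('f_wrist1.pkl','wb'))
s=bot.observe();print(s['position'],s['tool_rot'],f['origin'],f['orientation'])
cv2.imwrite('pics/wrist1.png',f['pixels'][:,:,::-1])
C=np.array([.5786,-.0503]);y=np.radians(106);u=np.array([np.cos(y),np.sin(y)]);v=np.array([-u[1],u[0]])
for X,Y,z in((-.0607,.017,.074),(-.0607,-.017,.074),(-.1107,.022,.056),(.075,.017,.0625),(.15,.042,.094),(.15,-.042,.094),(-.137,.025,.044)):
    print(X,Y,proj(f,np.r_[C+X*u+Y*v,z]).round(1))
E
```

```text
[ 0.60488566 -0.11534905  0.23101032] [-3.13737713e+00 -3.03489280e-03  2.94393098e-01] [ 0.5780232  -0.04765568  0.37453149] [2.82271603e+00 5.99993970e-04 2.82992609e-01]
-0.0607 0.017 [233.1 158.8]
-0.0607 -0.017 [270.4 158.9]
-0.1107 0.022 [229.8 203.8]
0.075 0.017 [231.5  -7.5]
0.15 0.042 [ 189.  -150.2]
0.15 -0.042 [ 316.6 -149.7]
-0.137 0.025 [228.1 223.2]
```

View pics/wrist1.png

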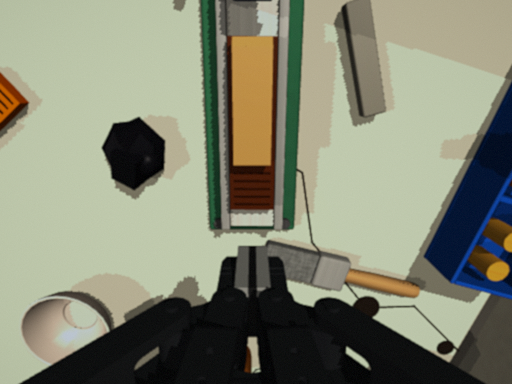

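The wrist view shows the stone's rear edge at (232–271,165), the pad behind it running to row 208, and the fences parallel to the image columns. The arm was still settling, so I'll take it again.

```bash
python3 - <<'E'
from workcell import bot
from h import *
import cv2
for i in range(3):
    f=bot.grab_frame('wrist')
s=bot.observe();print(s['clock'],s['position'],s['tool_rot'],s['qd'].round(3),f['origin'],f['orientation'])
pickle.dump(f,open('f_wrist2.pkl','wb'))
cv2.imwrite('pics/wrist2.png',cv2.resize(f['pixels'][:300,150:350,::-1],None,fx=2,fy=2))
C=np.array([.5786,-.0503]);y=np.radians(106);u=np.array([np.cos(y),np.sin(y)]);v=np.array([-u[1],u[0]])
hsv=cv2.cvtColor(f['pixels'],cv2.COLOR_RGB2HSV)
def loc(n,p,z):
    w=plane(f,*p,z)[:2]-C;print(n,p,(w@u).round(4),(w@v).round(4))
m=((hsv[...,0]>10)&(hsv[...,0]<25)&(hsv[...,1]>90)&(hsv[...,2]>150)).astype(np.uint8);m[:,:215]=0;m[:,300:]=0;m[240:]=0
c=max(cv2.findContours(m,0,2)[0],key=cv2.contourArea);b=cv2.boxPoints(cv2.minAreaRect(c));
for p in b: loc('stone',p,.074)
m=((hsv[...,0]>40)&(hsv[...,0]<90)&(hsv[...,1]>90)).astype(np.uint8);c=np.argwhere(m[:240,190:320])
print(c.min(0)+[0,190],c.max(0)+[0,190])
E
```

```text
1.6 [ 0.60035185 -0.12340146  0.2305063 ] [-3.14006208e+00  8.83465802e-04  2.81120370e-01] [ 0.034 -0.017  0.024  0.015  0.    -0.001  0.   ] [ 0.57812078 -0.04639715  0.37415831] [2.82430601e+00 2.92171564e-04 2.84019346e-01]
stone [231.  38.] 0.0413 0.0168
stone [271.  38.] 0.0415 -0.0159
stone [271. 166.] -0.0655 -0.0183
stone [231. 166.] -0.0657 0.0184
[  0 201] [229 302]
```

View pics/wrist2.png

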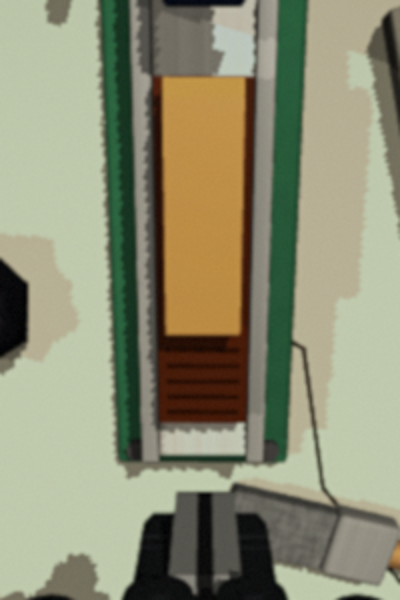

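jog_arm(increments=[{"x":0,"y":0.2,"z":4,"wx":0,"wy":0,"wz":0,"claw":0},{"x":0,"y":0.2,"z":8,"wx":0,"wy":0,"wz":0,"claw":0},{"x":0,"y":0.2,"z":11,"wx":0,"wy":0,"wz":0,"claw":0},{"x":0,"y":0.2,"z":13,"wx":0,"wy":0,"wz":0,"claw":0},{"x":0,"y":0.2,"z":14.5,"wx":0,"wy":0,"wz":0,"claw":0},{"x":0,"y":0.2,"z":15,"wx":0,"wy":0,"wz":0,"claw":0},{"x":0,"y":0.2,"z":15,"wx":0,"wy":0,"wz":0,"claw":0},{"x":0,"y":0.2,"z":15,"wx":0,"wy":0,"wz":0,"claw":0}])

```text
clock: 2.6
position: [0.6012, -0.1252, 0.0813]
tool_rot: [-3.141, -0.0, 0.281]
force: [-0.5, 0.4, -0.2]
grip_width: -0.0003
```

```bash
python3 - <<'E'
from workcell import bot
from h import *
import cv2
for n in('side','scene','wrist'):
    f=bot.grab_frame(n);pickle.dump(f,open(f'f_{n}3.pkl','wb'))
    p=f['pixels'][:,:,::-1]
    if n=='side':p=cv2.resize(p[100:245,180:300],None,fx=4,fy=4)
    if n=='scene':p=cv2.resize(p[130:245,165:295],None,fx=4,fy=4)
    cv2.imwrite(f'pics/{n}3.png',p)
s=bot.observe();w=s['position'][:2]-[.5786,-.0503];print(s['clock'],s['position'],s['tool_rot'],s['force'],s['qd'].round(3),w@[-.2756,.9613],w@[-.9613,-.2756])
E
```

```text
2.75 [ 0.60099903 -0.12520822  0.08103746] [-3.14045501e+00  1.81175689e-04  2.81018543e-01] [ 0.10065783 -0.51553391  0.49950239] [ 0.002  0.002  0.001  0.001  0.001 -0.003 -0.   ] -0.07818244315080362 -0.0008874812459733663
```

View pics/wrist3.png

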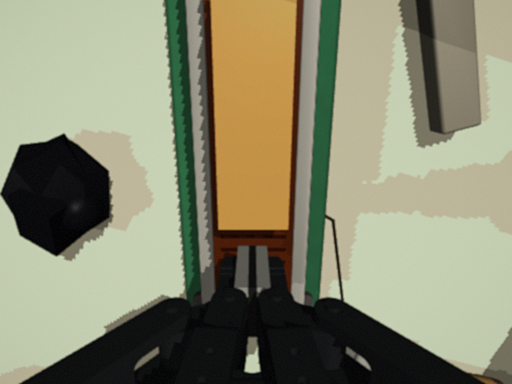

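View pics/side3.png

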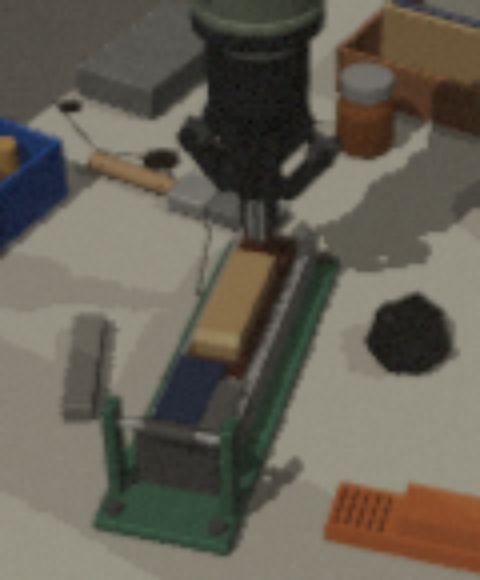

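View pics/scene3.png

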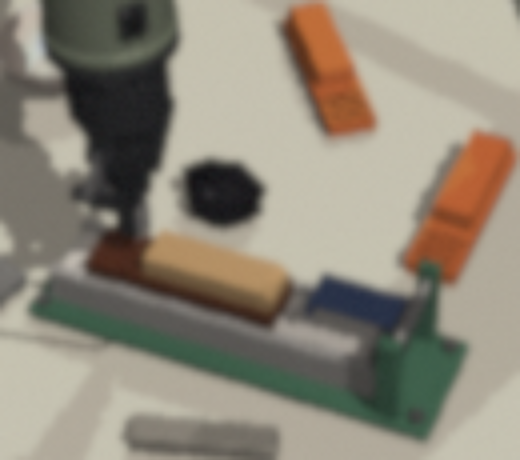

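Wrist view: the finger front edge is at row 246, about 6 mm behind the stone's rear edge (row 231), and centred on it. I'll press down now.

jog_arm(increments=[{"x":0,"y":0,"z":1.2,"wx":0,"wy":0,"wz":0,"claw":0},{"x":0,"y":0,"z":2.2,"wx":0,"wy":0,"wz":0,"claw":0},{"x":0,"y":0,"z":2.7,"wx":0,"wy":0,"wz":0,"claw":0},{"x":0,"y":0,"z":3.0,"wx":0,"wy":0,"wz":0,"claw":0},{"x":0,"y":0,"z":3.3,"wx":0,"wy":0,"wz":0,"claw":0},{"x":0,"y":0,"z":3.5,"wx":0,"wy":0,"wz":0,"claw":0},{"x":0,"y":0,"z":3.6,"wx":0,"wy":0,"wz":0,"claw":0},{"x":0,"y":0,"z":3.6,"wx":0,"wy":0,"wz":0,"claw":0}])

```text
clock: 3.75
position: [0.6017, -0.1251, 0.0459]
tool_rot: [-3.141, -0.001, 0.281]
force: [-2.2, 1.1, 18.8]
grip_width: -0.0001
```

jog_arm(increments=[{"x":0,"y":-0.3,"z":0.12,"wx":0,"wy":0,"wz":0,"claw":0},{"x":0,"y":-0.6,"z":0.12,"wx":0,"wy":0,"wz":0,"claw":0},{"x":0,"y":-0.9,"z":0.12,"wx":0,"wy":0,"wz":0,"claw":0},{"x":0,"y":-1.2,"z":0.12,"wx":0,"wy":0,"wz":0,"claw":0},{"x":0,"y":-1.5,"z":0.12,"wx":0,"wy":0,"wz":0,"claw":0},{"x":0,"y":-1.8,"z":0.12,"wx":0,"wy":0,"wz":0,"claw":0}])

```text
clock: 4.5
position: [0.5976, -0.109, 0.0459]
tool_rot: [3.14, -0.003, 0.28]
force: [-3.1, -7.0, 21.9]
grip_width: 0.0003
```

```bash
python3 - <<'E'
from workcell import bot
from h import *
import cv2
for n in('side','wrist'):
    f=bot.grab_frame(n);pickle.dump(f,open(f'f_{n}4.pkl','wb'))
    p=f['pixels'][:,:,::-1]
    if n=='side':p=cv2.resize(p[100:245,180:300],None,fx=4,fy=4)
    cv2.imwrite(f'pics/{n}4.png',p)
s=bot.observe();w=s['position'][:2]-[.5786,-.0503];print(s['clock'],s['position'],s['tool_rot'],s['force'],s['qd'].round(3),w@[-.2756,.9613],w@[-.9613,-.2756])
E
```

```text
4.6 [ 0.5974813  -0.10864799  0.04592591] [ 3.13997831e+00 -2.41509471e-03  2.80612227e-01] [-4.49090875 -4.15541152 24.28072856] [ 0.001  0.002 -0.002 -0.002 -0.004  0.004  0.005] -0.06129361237310009 -0.0020698820407040004
```

View pics/wrist4.png

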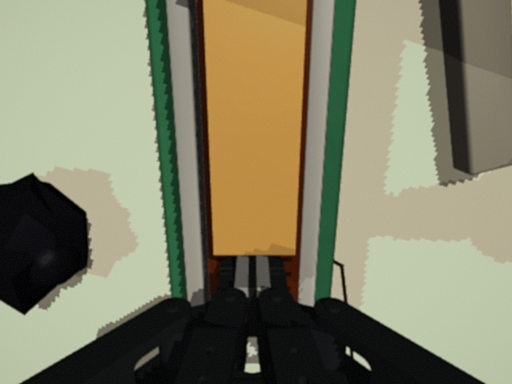

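View pics/side4.png

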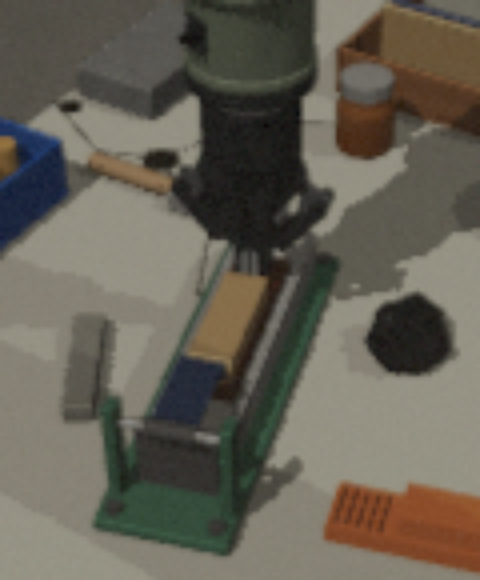

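The sled is moving and the bed is down (TCP at 0.0459, about 22 N). I'll keep pushing.

jog_arm(increments=[{"x":0,"y":-0.4,"z":0.12,"wx":0,"wy":0,"wz":0,"claw":0},{"x":0,"y":-0.8,"z":0.12,"wx":0,"wy":0,"wz":0,"claw":0},{"x":0,"y":-1.2,"z":0.12,"wx":0,"wy":0,"wz":0,"claw":0},{"x":0,"y":-1.6,"z":0.12,"wx":0,"wy":0,"wz":0,"claw":0},{"x":0,"y":-2.0,"z":0.12,"wx":0,"wy":0,"wz":0,"claw":0},{"x":0,"y":-2.4,"z":0.12,"wx":0,"wy":0,"wz":0,"claw":0},{"x":0,"y":-2.8,"z":0.12,"wx":0,"wy":0,"wz":0,"claw":0},{"x":0,"y":-3.2,"z":0.12,"wx":0,"wy":0,"wz":0,"claw":0},{"x":0,"y":-3.6,"z":0.12,"wx":0,"wy":0,"wz":0,"claw":0}])

```text
clock: 5.72
position: [0.5887, -0.0755, 0.046]
tool_rot: [3.137, -0.004, 0.279]
force: [-2.3, -8.1, 25.2]
grip_width: -0.0
```

```bash
python3 - <<'E'
from workcell import bot
from h import *
import cv2
for n in('side','scene'):
    f=bot.grab_frame(n);pickle.dump(f,open(f'f_{n}5.pkl','wb'))
    p=f['pixels'][:,:,::-1]
    if n=='side':p=cv2.resize(p[100:245,180:300],None,fx=4,fy=4)
    if n=='scene':p=cv2.resize(p[130:245,165:295],None,fx=4,fy=4)
    cv2.imwrite(f'pics/{n}5.png',p)
s=bot.observe();w=s['position'][:2]-[.5786,-.0503];print(s['clock'],s['position'],s['tool_rot'],s['force'],s['qd'].round(3),w@[-.2756,.9613],w@[-.9613,-.2756])
E
```

```text
5.825 [ 0.58847752 -0.07489728  0.04592472] [ 3.13782981 -0.00406885  0.28006742] [-4.13294932 -4.24478037 24.79398956] [ 0.003  0.002 -0.002 -0.    -0.005  0.003  0.005] -0.026367606278132616 -0.0027162492311166996
```

View pics/side5.png

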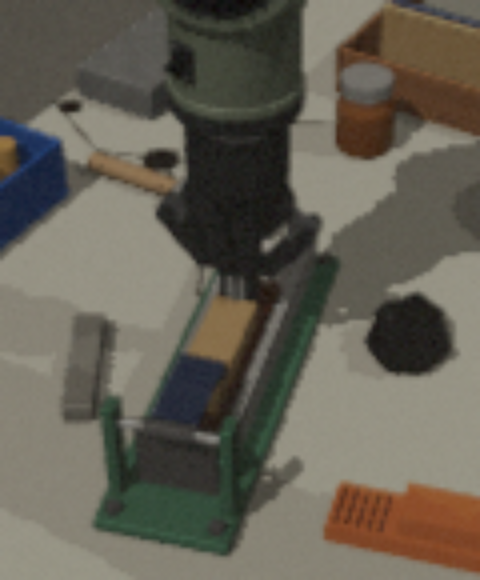

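View pics/scene5.png

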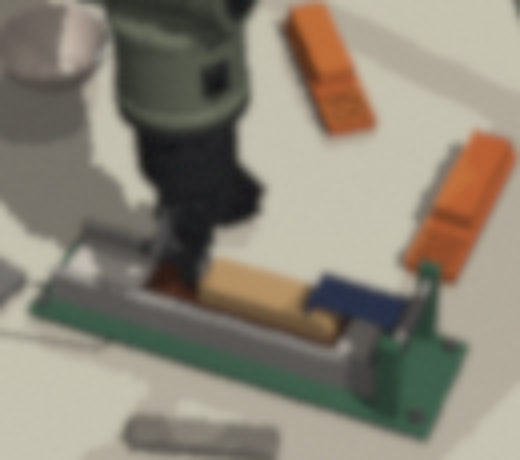

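The nose is under the leaf, with roughly 35 mm to go. I'll keep going and watch for the stop.

jog_arm(increments=[{"x":0,"y":-0.4,"z":0.12,"wx":0,"wy":0,"wz":0,"claw":0},{"x":0,"y":-0.8,"z":0.12,"wx":0,"wy":0,"wz":0,"claw":0},{"x":0,"y":-1.2,"z":0.12,"wx":0,"wy":0,"wz":0,"claw":0},{"x":0,"y":-1.6,"z":0.12,"wx":0,"wy":0,"wz":0,"claw":0},{"x":0,"y":-2.0,"z":0.12,"wx":0,"wy":0,"wz":0,"claw":0},{"x":0,"y":-2.4,"z":0.12,"wx":0,"wy":0,"wz":0,"claw":0},{"x":0,"y":-2.7,"z":0.12,"wx":0,"wy":0,"wz":0,"claw":0},{"x":0,"y":-3.0,"z":0.12,"wx":0,"wy":0,"wz":0,"claw":0}])

```text
clock: 6.82
position: [0.5808, -0.048, 0.0459]
tool_rot: [3.135, -0.005, 0.279]
force: [-5.5, -11.6, 29.4]
grip_width: -0.0002
```

jog_arm(increments=[{"x":0,"y":-0.1,"z":0.12,"wx":0,"wy":0,"wz":0,"claw":0},{"x":0,"y":-0.2,"z":0.12,"wx":0,"wy":0,"wz":0,"claw":0},{"x":0,"y":-0.3,"z":0.12,"wx":0,"wy":0,"wz":0,"claw":0}])

```text
clock: 7.2
position: [0.5806, -0.0471, 0.046]
tool_rot: [3.132, -0.005, 0.277]
force: [-5.6, -10.0, 28.3]
grip_width: 0.0002
```

jog_arm(increments=[{"x":0,"y":-0.2,"z":0.1,"wx":0,"wy":0,"wz":0,"claw":0},{"x":0,"y":-0.4,"z":0.1,"wx":0,"wy":0,"wz":0,"claw":0},{"x":0,"y":-0.5,"z":0.1,"wx":0,"wy":0,"wz":0,"claw":0},{"x":0,"y":-0.5,"z":0.1,"wx":0,"wy":0,"wz":0,"claw":0}])

```text
clock: 7.7
position: [0.5797, -0.044, 0.046]
tool_rot: [3.129, -0.005, 0.276]
force: [-4.9, -8.6, 25.4]
grip_width: 0.0002
```

jog_arm(increments=[{"x":0,"y":-0.2,"z":0.1,"wx":0,"wy":0,"wz":0,"claw":0},{"x":0,"y":-0.3,"z":0.1,"wx":0,"wy":0,"wz":0,"claw":0},{"x":0,"y":-0.3,"z":0.1,"wx":0,"wy":0,"wz":0,"claw":0}])

```text
clock: 8.07
position: [0.5793, -0.0428, 0.046]
tool_rot: [3.127, -0.006, 0.275]
force: [-5.5, -8.8, 26.0]
grip_width: -0.0002
```

```bash
python3 - <<'E'
from workcell import bot
from h import *
import cv2
for n in('side','scene','wrist'):
    f=bot.grab_frame(n);pickle.dump(f,open(f'f_{n}6.pkl','wb'))
    p=f['pixels'][:,:,::-1]
    if n=='side':p=cv2.resize(p[100:245,180:300],None,fx=4,fy=4)
    if n=='scene':p=cv2.resize(p[130:245,165:295],None,fx=4,fy=4)
    cv2.imwrite(f'pics/{n}6.png',p)
s=bot.observe();w=s['position'][:2]-[.5786,-.0503];print(s['clock'],s['position'],s['tool_rot'],s['force'],s['qd'].round(3),w@[-.2756,.9613],w@[-.9613,-.2756])
E
```

```text
8.225 [ 0.57930417 -0.04275595  0.0459644 ] [ 3.12690138 -0.00568784  0.27460211] [-5.20383968 -9.20480595 25.61942825] [ 0.     0.     0.001  0.    -0.     0.    -0.003] 0.007058029491307917 -0.0027560631964929777
```

View pics/side6.png

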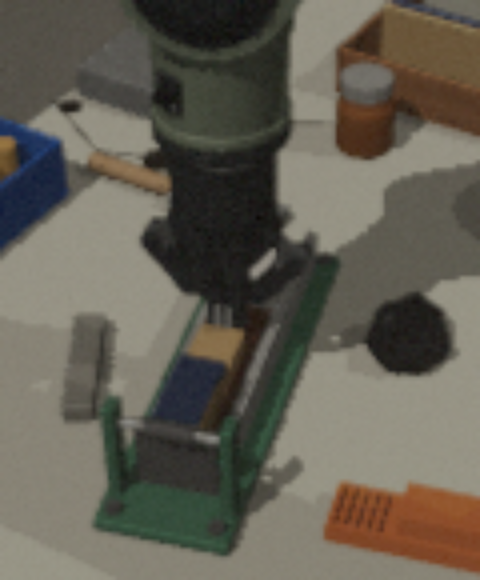

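View pics/scene6.png

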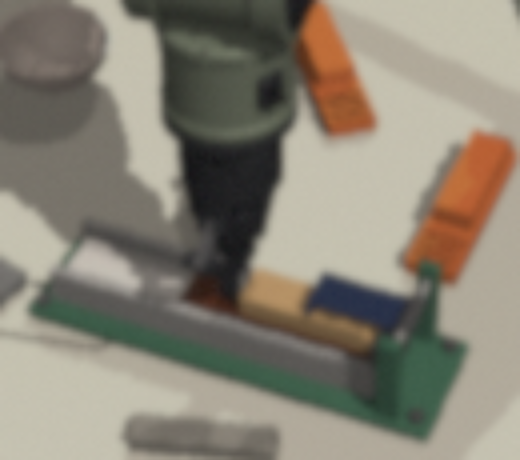

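View pics/wrist6.png

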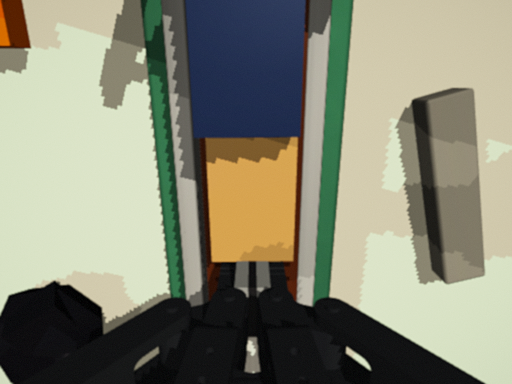

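```bash
python3 - <<'E'
from h import *
C=np.array([.5786,-.0503]);y=np.radians(106);u=np.array([np.cos(y),np.sin(y)])
f=pickle.load(open('f_wrist6.pkl','rb'))
for p,z in(((252,262),.064),((246,137),.067),((246,137),.079)): print((plane(f,*p,z)[:2]-C)@u)
E
```

```text
0.015242443241054025
0.06835136355742201
0.07028126544005799
```

jog_arm(increments=[{"x":0,"y":-0.3,"z":0.1,"wx":0.5,"wy":0,"wz":0,"claw":0},{"x":0,"y":-0.5,"z":0.1,"wx":0.5,"wy":0,"wz":0,"claw":0},{"x":0,"y":-0.6,"z":0.1,"wx":0.5,"wy":0,"wz":0,"claw":0},{"x":0,"y":-0.6,"z":0.1,"wx":0.5,"wy":0,"wz":0,"claw":0}])

```text
clock: 8.72
position: [0.5791, -0.0422, 0.046]
tool_rot: [3.129, -0.007, 0.271]
force: [2.8, -25.4, 19.5]
grip_width: 0.0002
```

jog_arm(increments=[{"x":0,"y":-0.4,"z":0.1,"wx":0,"wy":0,"wz":0,"claw":0},{"x":0,"y":-0.7,"z":0.1,"wx":0,"wy":0,"wz":0,"claw":0},{"x":0,"y":-0.8,"z":0.1,"wx":0,"wy":0,"wz":0,"claw":0},{"x":0,"y":-0.8,"z":0.1,"wx":0,"wy":0,"wz":0,"claw":0}])

```text
clock: 9.22
position: [0.5791, -0.0422, 0.0461]
tool_rot: [3.12, -0.008, 0.265]
force: [9.4, -38.4, 16.2]
grip_width: 0.0003
```

It doesn't move any further under 38 N, so the sled is home against the stop. I'll ease off, lift slightly, back away from the stone and then go up.

jog_arm(increments=[{"x":0,"y":-0.1,"z":0.05,"wx":0,"wy":0,"wz":0,"claw":0},{"x":0,"y":-0.1,"z":-0.1,"wx":0,"wy":0,"wz":0,"claw":0},{"x":0,"y":-0.05,"z":-0.3,"wx":0,"wy":0,"wz":0,"claw":0},{"x":0,"y":0,"z":-0.5,"wx":0,"wy":0,"wz":0,"claw":0},{"x":0,"y":0.3,"z":-0.8,"wx":0,"wy":0,"wz":0,"claw":0},{"x":0,"y":0.6,"z":-1.2,"wx":0,"wy":0,"wz":0,"claw":0},{"x":0,"y":1.0,"z":-2.5,"wx":0,"wy":0,"wz":0,"claw":0},{"x":0,"y":2,"z":-6,"wx":0,"wy":0,"wz":0,"claw":0},{"x":0,"y":5,"z":-10,"wx":0,"wy":0,"wz":0,"claw":0},{"x":0,"y":9,"z":-14,"wx":0,"wy":0,"wz":0,"claw":0}])

```text
clock: 10.48
position: [0.6009, -0.1266, 0.1904]
tool_rot: [3.121, -0.009, 0.267]
force: [0.7, 0.4, -1.7]
grip_width: 0.0
```

```bash
python3 - <<'E'
from workcell import bot
from h import *
import cv2
C=np.array([.5786,-.0503]);y=np.radians(106);u=np.array([np.cos(y),np.sin(y)])
for n in('side','scene','wrist','wrist'):
    f=bot.grab_frame(n);pickle.dump(f,open(f'f_{n}7.pkl','wb'))
    p=f['pixels'][:,:,::-1]
    if n=='side':p=cv2.resize(p[145:245,190:280],None,fx=6,fy=6,interpolation=2)
    if n=='scene':p=cv2.resize(p[175:245,165:295],None,fx=6,fy=6,interpolation=2)
    cv2.imwrite(f'pics/{n}7.png',p)
s=bot.observe();print(s['clock'],s['position'],s['force'],s['qd'].round(3))
E
```

```text
10.675 [ 0.60083239 -0.12704242  0.18894928] [-0.64116451  0.9319652  -0.78479554] [-0.03   0.022 -0.008  0.032  0.001 -0.011 -0.012]
```

View pics/side7.png

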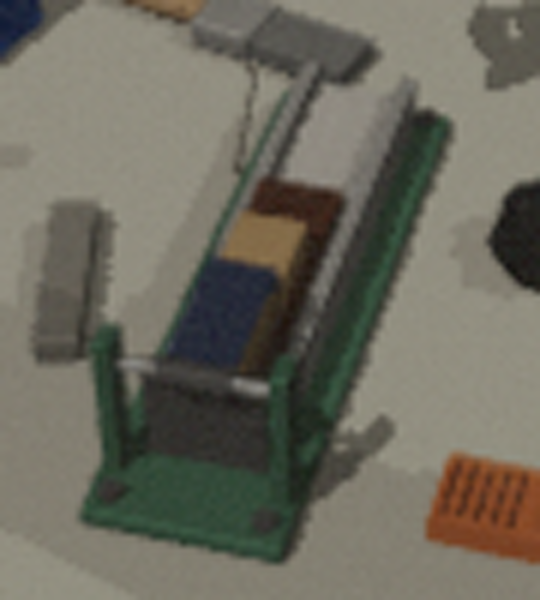

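View pics/scene7.png

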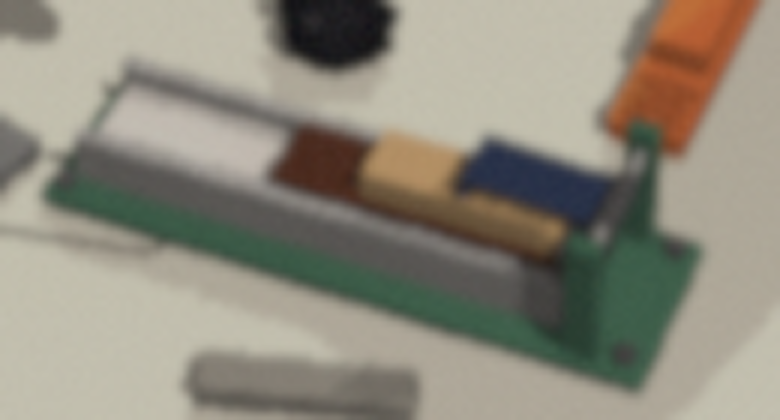

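View pics/wrist7.png

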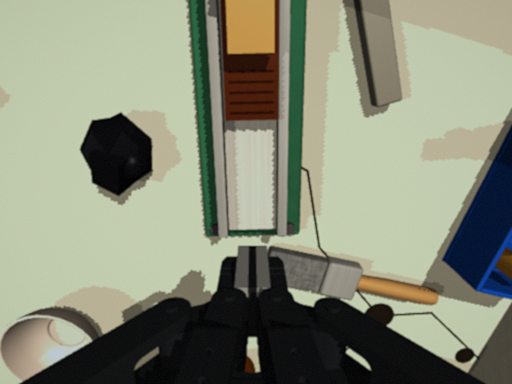

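The stone is held under the blue leaf. I'll check how far the sled got using the same points as before, with the stone top now at about 0.066.

```bash
python3 - <<'E'
from h import *
a=pickle.load(open('f_scene7.pkl','rb'));b=pickle.load(open('f_side7.pkl','rb'));w=pickle.load(open('f_wrist7.pkl','rb'))
C=np.array([.5786,-.0503]);y=np.radians(106);u=np.array([np.cos(y),np.sin(y)])
S=lambda x,y,z:((plane(a,165+x/6,175+y/6,z)[:2]-C)@u).round(4)
T=lambda x,y,z:((plane(b,190+x/6,145+y/6,z)[:2]-C)@u).round(4)
print('stone rear (20 home)',[S(*p,.066) for p in((385,132),(360,168))],[T(*p,.066) for p in((247,211),(308,220))])
print('shoe rear (-30 home)',[S(*p,.048) for p in((298,124),(274,172))],[T(*p,.048) for p in((258,178),(345,190))])
for n,v,z in(('stone',54,.066),('shoe',120,.048),('bed end -137',230,.032)):print(n,((plane(w,250,v,z)[:2]-C)@u).round(4))
E
```

```text
stone rear (20 home) [np.float64(0.0226), np.float64(0.021)] [np.float64(0.0196), np.float64(0.0184)]
shoe rear (-30 home) [np.float64(-0.0294), np.float64(-0.0263)] [np.float64(-0.0278), np.float64(-0.0301)]
stone 0.0158
shoe -0.0339
bed end -137 -0.1425
```

```bash
python3 - <<'E'
from workcell import bot
s=bot.observe();print(s['clock'],s['force'],s['qd'].round(3))
print(bot.job_done())
E
```

```text
10.675 [-0.64116451  0.9319652  -0.78479554] [-0.03   0.022 -0.008  0.032  0.001 -0.011 -0.012]
the job is handed in; nothing more can be done
None
```

I loaded the tan stick into the cradle and handed the job in at 10.7 s; `job_done()` gives no verdict.

**What I did:** With the gripper shut, I pressed the grooved pad down until the bed was on its stop (fingertip at 46 mm, 16–29 N throughout). I then slid the sled under the blue leaf to the end stop. It moved no further when the push rose from 25 N to 38 N. I eased off, backed away from the stone and lifted clear.

**Last checks:**
- **Position:** The scene and side cameras put the stone's rear face at cradle X 18–23 mm (20 when home). They put the shoe's rear at X −26 to −30 mm (−30 when home).
- **Disagreement:** The wrist camera read X 16 mm for the stone and −34 mm for the shoe, about 4 mm short. It also placed the fixed bed end 5.5 mm back, so I took this as its own offset.
- **Held by the leaf:** The pictures show the stone under the leaf and the sled straight in the channel. I couldn't measure the leaf lift, the bed depth or the leaf's force on the sled directly.
- **Clear of everything:** The tool was about 19 cm above the bench, with about 1 N residual on the force sensor. The arm was still settling slightly (joint speeds up to 0.03 rad/s). The bystanders in the last pictures looked unmoved. The dop and red lever were outside them, but the arm never went near either.

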